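# Turn the isolator dial onto its pin and press it home

## Task

With a fingertip, push the rib of the round dial on the white power unit, either way round, until the notch in the dial's rim stands over the steel locating pin; then press the dial down fully home over the pin and take the hand away. Only push and press: do not pinch the rib between the fingers or pull the dial up, and leave the loose things on and around the unit where they are.

Things in the scene. Friction and masses are not known exactly. Their poses are not given: they have to be found in the camera images.
- unit: white power unit, 320 x 280 x 70 mm (its x, y, z), lying flat and fixed on the bench with its flat top 70 mm above the bench. Origin: centre of its underside, straight below the dial's axis; x points from the dial towards the locating pin, z up.
- dial: plain grey round dial, 120 mm across, 10 mm thick, on an upright shaft in the middle of the unit's top. Origin: on the axis at the dial's underside (84 mm above the bench at the start, 72 when seated); x points to the notch, z up. It turns endlessly either way about z against about 0.08 N m of friction and stays where left; it starts 40 to 180 degrees off the pin, to either side, and never drops by itself
- rib_left: one half (the dial's +y flank) of the straight radial rib on the dial's top, opposite the notch (along the dial's -x). The whole rib is 10 mm thick, runs from 24 to 56 mm radius and stands 22 mm above the dial's top. Origin and axes as the dial
- rib_right: the rib's other half (the dial's -y flank), 5 mm thick like the first; origin and axes as the dial
- dial_center (a point): centre of the dial's top, on a low steel boss 32 mm across that stands 3 mm above the dial's top; the place to press (97 mm above the bench at the start, 85 mm when seated)
- notch (a point): middle of the notch, an open slot 16 mm wide cut right through the dial's rim from 37 mm radius outwards; this point is 50 mm from the axis, at the level of the dial's underside
- pin: locating pin: round steel, 10 mm thick, lying radially along the unit's +x on the unit's top, 40 to 82 mm from the dial's axis, its back 82 mm above the bench. Its outer end, in sight beside the dial, sits in an aluminium block 18 x 26 mm, 16 mm high, 89 mm from the axis. Same origin and axes as the unit
- pin_point (a point): point on the pin's back where the middle of the notch must come: 50 mm from the dial's axis, 82 mm above the bench
- dial_shaft (a joint): how far the dial is pressed down, m: 0 at the start, 0.012 fully home (hard stop), negative if pulled up. Moving it takes about 5 N, and it stays where it is left. Unless the notch stands over the pin (within about 3 mm at the notch) the pin stops it after about 2 mm.
- spacer: a loose brass spacer ring, 34 mm across and 14 mm high, lying on the unit's top near a corner; bystander; origin at the centre of its underside
- terminal: a loose black terminal strip, 20 x 56 x 14 mm, lying on the unit's top near a corner; bystander; origin at the centre of its underside
- spare_knob: a loose black knob, 36 mm across and 22 mm high, standing on the unit's top near a corner; bystander; origin at the centre of its underside
- screwdriver: a screwdriver lying on the bench beside the unit; bystander; origin at the middle of the tool
- wrench: a wrench lying on the bench on the other side of the unit; bystander; origin at the middle of the tool
- grease_tin: an upright tin, 60 mm across and 60 mm high, on the bench beyond the screwdriver; bystander; origin at the centre of its underside
- carton: a small cardboard carton, 90 x 60 x 50 mm, on the bench beyond the wrench; bystander; origin at the centre of its underside

How it is judged:
By the outcome, as a careful person would: the job done as asked, in the order asked, and still so for the second after the job is handed in, with the robot touching nothing.
It also fails if it takes over 54 s, if anything falls off the work surface, if the arm or the gripper's body presses on something with over 40 N, if the wrist force passes 120 N, or if a joint passes its speed limit or range.

## Robot

A 6-joint arm with a two-finger parallel gripper is mounted at the origin on the work surface. World frame = base frame: x ahead of the robot, y to its left, z up, the work surface at z = 0. Lengths are in m, angles in rad, forces in N, time in s.
With the tool pointing down it reaches from about 0.3 to 0.775 m from the base axis. Payload 14.6 kg.
Tool frame: the origin (TCP) lies midway between the tips of the shut fingers; the grasp point (between the pads) lies 19 mm behind it (ctrl.pinch_z is the distance from the TCP to the grasp point, in m); z points along the fingers, y is the line along which they close (so a half turn about z gives the same grasp; the last joint's range is limited). The gripper opens to 94 mm and grips with 3 to 60 N. Pads are 16 mm wide; open, the fingers measure 119 mm over their backs; the gripper's body (75 mm by 177 mm) begins 78 mm behind the grasp point.
Start: joints at [-1.359, 0.3, 1.521, -0, 1.321, -0.067], TCP at [0.151, -0.529, 0.205] pointing down, gripper open.
Joint ranges: [-3.03, 3.03], [-0.79, 2.21], [0.23, 2.52], [-1.04, 4.18], [0, 3.07], [-2.55, 2.55]. Speed limits (rad/s): [2.22, 2.22, 2.57, 3.14, 3.14, 3.14].

## Interface

Orientations are given as [roll, pitch, yaw] about the fixed x, y, z axes, in that order (R = Rz(yaw) Ry(pitch) Rx(roll)).
In Python, from station import ctrl gives the robot as it stands.
- The arm moves only by the tool jog_arm, never from a script. Its argument "motion" is a list of rows, each a list of 7 numbers: the shift along the tool's x, y, z in m, then the turn, a rotation vector about the tool's x, y, z in rad, then the opening, from -1 (shut) to 1 (fully open). In form: [[tx, ty, tz, rx, ry, rz, gripper], ...]. A call has 1 to 5 rows; each row shifts and turns the commanded pose from where the row before left it, along the tool's axes as they then stand; what a row does not reach is not made up. A row lasts 1/10 s, in which the tool goes at most 50 mm and 8.59 degrees, less where a joint would pass 70% of its speed; a pose out of reach is approached as far as the arm can. A call is refused whole if a number of a shift passes 0.05 or a number of a turn 0.15, either way. A call with a gripper value outside its range is refused whole. The fingers move at their own pace and stop on an object; "squeeze" is the grip in N (left out, the last holds). Time passes only in rows, so rows that do not move let the fingers close. It gives the time, the measured TCP pose, the force, the opening and the grip force at its end, in the units of the state.
- ctrl.get_obs(): the state, without advancing time (a new reading comes with each control period).
- ctrl.camera(name): name is "side" or "top"; returns the picture (420x560x3 uint8, red, green, blue); there is no depth.
- ctrl.camera_model(name): a dict with "intrinsics" (3x3 intrinsics, pixels), "rvec" (rotation vector, rad) and "tvec" (3), from world to camera coordinates, as OpenCV has them. Camera axes: x right, y down, z forward; pixel columns grow to the right and rows downward; lengths in m; the calibration is good to about 2 mm. A picture is of the moment at which its call begins. camera_model takes no time and is no camera call.
- ctrl.hand_in(): hands the job in; it is judged then, once.
The state is a dict: "time_s": time; "qpos": joint angles; "joint_vel": joint speeds; "tau": joint torques, N m; "ee_pos": TCP position; "eef_rot": TCP orientation; "force": force on the tool from outside, world axes, zero at the start; "moment": the same for the moment, N m; "grip_width": finger opening in m; "grip_force": force on a finger pad.
Only numpy, scipy, OpenCV 4.12 (cv2) and the standard library are available. Lean on these libraries where they do the work, as an engineer would, in place of code of your own. Each camera call takes 0.05 s, during which the arm holds its last target. There are 200 camera calls.

## Working session

There is one attempt and no reset: what is moved stays moved. The work goes in short steps, Python scripts to look and compute and a tool call to move; the robot and the scene stay as the last step left them, time stands still between calls to the robot, and variables do not carry over. Pictures are saved under pics/ and viewed, at most 10 in all, crops included, and the job is handed in when it is done.

Besides the shell and the picture viewer there is one more tool, called after "Call:" by a JSON object that holds its "method" and its "body", one argument or row to a line. jog_arm: Moves the arm, as the interface text tells. Its arguments: {"type":"object","properties":{"motion":{"type":"array"},"squeeze":{"type":"number"}},"required":["motion"]}

```bash
mkdir -p pics; ls
python3 - <<'E'
from station import ctrl
import cv2
for n in("top","side"):
    cv2.imwrite(f"pics/{n}0.png",cv2.cvtColor(ctrl.camera(n),cv2.COLOR_RGB2BGR)); print(ctrl.camera_model(n))
o=ctrl.get_obs();print(o)
E
```

```text
pics
{'intrinsics': array([[469.79079757,   0.        , 282.44752616],
       [  0.        , 469.79079757, 211.7481525 ],
       [  0.        ,   0.        ,   1.        ]]), 'rvec': array([ 2.04461668, -2.15944081,  0.23735822]), 'tvec': array([0.09423714, 0.59205634, 1.25593031])}
{'intrinsics': array([[495.83075124,   0.        , 273.72208963],
       [  0.        , 495.83075124, 212.49529177],
       [  0.        ,   0.        ,   1.        ]]), 'rvec': array([ 0.98839687, -2.35410281,  1.11525756]), 'tvec': array([0.43168208, 0.30773122, 0.87282478])}
{'time_s': 0.1, 'qpos': array([-1.35861472e+00,  3.00426916e-01,  1.52151681e+00, -2.74916130e-05,
        1.32070053e+00, -6.65911055e-02]), 'joint_vel': array([ 0.00105679, -0.0034106 , -0.00034505, -0.00061988, -0.00115853,
       -0.00045886]), 'tau': array([ 1.75660211e-03, -5.32641506e+01, -3.53285623e+01,  7.09802750e-02,
        2.34495598e-02, -7.25032783e-05]), 'ee_pos': array([ 0.15129189, -0.52853682,  0.20493775]), 'eef_rot': array([-3.14054161e+00, -4.34057882e-05,  2.78779511e-01]), 'force': array([-0.3600901 ,  0.12561895, -0.31742022]), 'moment': array([ 0.0113861 ,  0.00784527, -0.0015898 ]), 'grip_force': 0.0, 'grip_width': 0.09348420198804408}
```

View pics/top0.png

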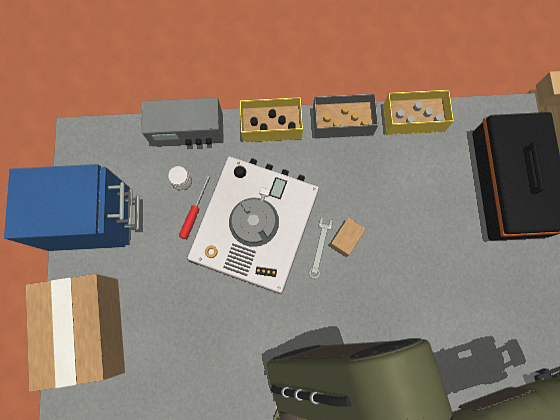

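View pics/side0.png

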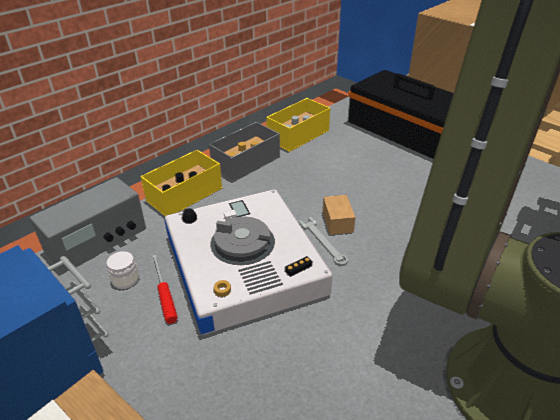

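The unit is at about (254,222) in the top view and (243,240) in the side view. I'll enlarge both for the dial detail.

Run:
```python
import cv2,numpy as np
a=cv2.imread("pics/top0.png")[150:300,180:330]; b=cv2.imread("pics/side0.png")[180:300,180:300]
cv2.imwrite("pics/c0.png",np.hstack([cv2.resize(x,(400,400),interpolation=cv2.INTER_CUBIC) for x in(a[40:105,40:105],b)]))
a2=cv2.resize(a,(600,600),interpolation=cv2.INTER_CUBIC);cv2.imwrite("pics/c1.png",a2)
```

```text
(no output)
```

View pics/c0.png

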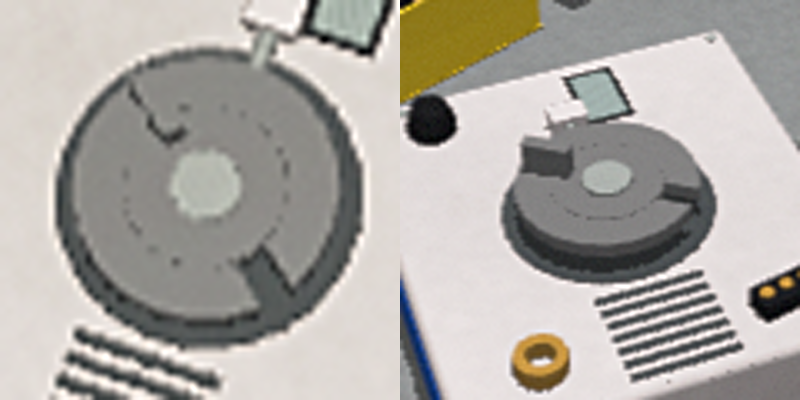

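View pics/c1.png

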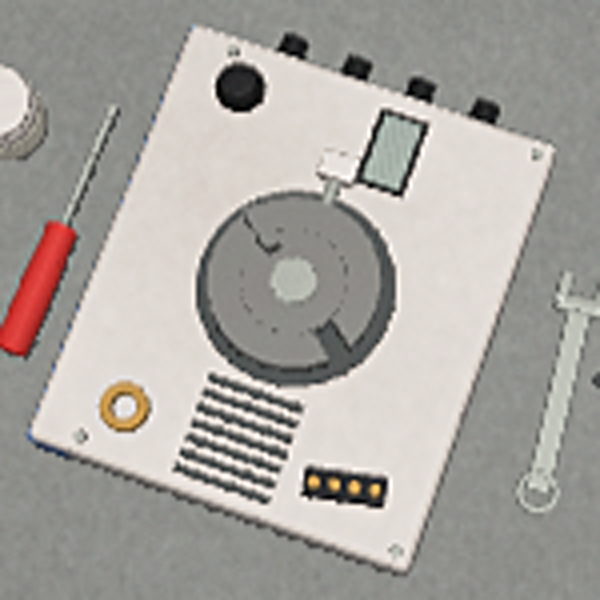

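The top view shows the boss at (253.5,220), the notch lower right at about (263,236), the rib upper left and the pin at about (262.6,198). Next I'll fit the unit pose from its top corners and get the dial angle.

```bash
cat > h.py <<'E'
import numpy as np,cv2
from station import ctrl
from scipy.optimize import least_squares
def px2w(n,uv,z):
    m=ctrl.camera_model(n);R=cv2.Rodrigues(m["rvec"])[0];c=-R.T@m["tvec"]
    d=R.T@np.linalg.inv(m["intrinsics"])@np.array([*uv,1.]);return (c+d*(z-c[2])/d[2])
def w2px(n,P):
    m=ctrl.camera_model(n);return cv2.projectPoints(np.float64(P),m["rvec"],m["tvec"],m["intrinsics"],None)[0][:,0]
E
python3 - <<'E'
from h import *
c1=lambda u,v:np.array([180+(u+.5)/4-.5,150+(v+.5)/4-.5]); c0=lambda u,v:np.array([220+(u+.5)/6.154-.5,190+(v+.5)/6.154-.5])
s0=lambda u,v:np.array([180+(u-400+.5)/3.333-.5,180+(v+.5)/3.333-.5])
C=[px2w("top",c1(*p),.07)[:2] for p in((195,25),(555,148),(408,573),(30,437))]
print(np.round(C,4),[np.linalg.norm(C[i]-C[i-1]) for i in range(4)],np.mean(C,0))
b=px2w("top",c0(206,184),.097)[:2];bs=px2w("side",s0(606,177),.097)[:2];print("boss",b,bs)
for n,p,z in(("pin",c0(262,48),.082),("notch_in",c0(251,263),.089),("notch mid top",c0(270,280),.094)):
    d=px2w("top",p,z)[:2]-b;print(n,np.linalg.norm(d),np.degrees(np.arctan2(d[1],d[0])))
e=np.array(C[0]+C[1]-C[2]-C[3]);print("unit yaw",np.degrees(np.arctan2(e[1],e[0])))
for n,p in(("rib in",c0(172,130)),("rib out",c0(132,85))):
    d=px2w("top",p,.116)[:2]-b;print(n,np.linalg.norm(d),np.degrees(np.arctan2(d[1],d[0])))
E
```

```text
[[ 0.7696  0.2089]
 [ 0.6631 -0.0441]
 [ 0.3712  0.0762]
 [ 0.4774  0.3307]] [np.float64(0.31660854650465503), np.float64(0.2745175219389888), np.float64(0.3157752409172807), np.float64(0.27580432978247904)] [0.57032951 0.14289654]
boss [0.57220885 0.14359534] [0.57147837 0.1423776 ]
pin 0.07051025778996216 -22.64069285173669
notch_in 0.03969939822240864 -152.8483377209755
notch mid top 0.05162385537437782 -149.2305922029202
unit yaw -22.50719032640857
rib in 0.024677578251557218 31.47325705013065
rib out 0.051847856568628364 35.06863783251418
```

Call:
{"method": "jog_arm", "body": {
  "motion": [
    [0.037,-0.03,0,0,0,0,-1],
    [0.037,-0.03,0,0,0,0,-1],
    [0.037,-0.03,0,0,0,0,-1],
    [0.037,-0.03,0,0,0,0,-1],
    [0.037,-0.03,0,0,0,0,-1]
  ]
}}

```text
time_s: 0.6
ee_pos: [0.2885, -0.3319, 0.2053]
eef_rot: [-3.141, 0.0, 0.278]
force: [0.4, -0.5, 0.2]
grip_width: 0.0576
grip_force: 0.0
```

Call:
{"method": "jog_arm", "body": {
  "motion": [
    [0.037,-0.03,0,0,0,0,-1],
    [0.037,-0.03,0,0,0,0,-1],
    [0.037,-0.03,0,0,0,0,-1],
    [0.037,-0.03,0,0,0,0,-1],
    [0.037,-0.03,0,0,0,0,-1]
  ]
}}

```text
time_s: 1.1
ee_pos: [0.4252, -0.1366, 0.2054]
eef_rot: [3.142, -0.0, 0.279]
force: [0.6, -1.0, -0.2]
grip_width: 0.0174
grip_force: 0.0
```

Call:
{"method": "jog_arm", "body": {
  "motion": [
    [0.037,-0.03,0,0,0,0,-1],
    [0.037,-0.03,0,0,0,0,-1],
    [0.037,-0.03,0,0,0,0,-1],
    [0.03,-0.024,0,0,0,-0.13,-1],
    [0,0,0,0,0,-0.13,-1]
  ]
}}

```text
time_s: 1.6
ee_pos: [0.53, 0.0132, 0.2046]
eef_rot: [-3.141, 0.001, 0.548]
force: [-0.2, 0.3, 0.5]
grip_width: 0.0001
grip_force: 0.0
```

Call:
{"method": "jog_arm", "body": {
  "motion": [
    [0.036,-0.015,0,0,0,0,-1],
    [0.036,-0.015,0,0,0,0,-1],
    [0.036,-0.015,0,0,0,0,-1],
    [0.036,-0.015,0,0,0,0,-1],
    [0,0,0.02,0,0,0,-1]
  ]
}}

```text
time_s: 2.1
ee_pos: [0.6236, 0.1387, 0.1864]
eef_rot: [3.141, -0.003, 0.542]
force: [0.1, -0.2, -0.4]
grip_width: -0.0
grip_force: 0.0
```

Call:
{"method": "jog_arm", "body": {
  "motion": [
    [0,0,0.03,0,0,0,-1],
    [0,0,0,0,0,0,-1]
  ]
}}

```text
time_s: 2.3
ee_pos: [0.6197, 0.1352, 0.1511]
eef_rot: [-3.139, 0.007, 0.539]
force: [0.3, -0.1, 0.5]
grip_width: 0.0003
grip_force: 0.0
```

Run:
```python
from h import *
t=ctrl.camera("top")[:,:,::-1];s=ctrl.camera("side")[:,:,::-1]
cv2.imwrite("pics/d.png",np.hstack([cv2.resize(x,(400,400),interpolation=cv2.INTER_CUBIC) for x in(t[170:270,200:300],s[150:290,170:310])]))
```

```text
(no output)
```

View pics/d.png

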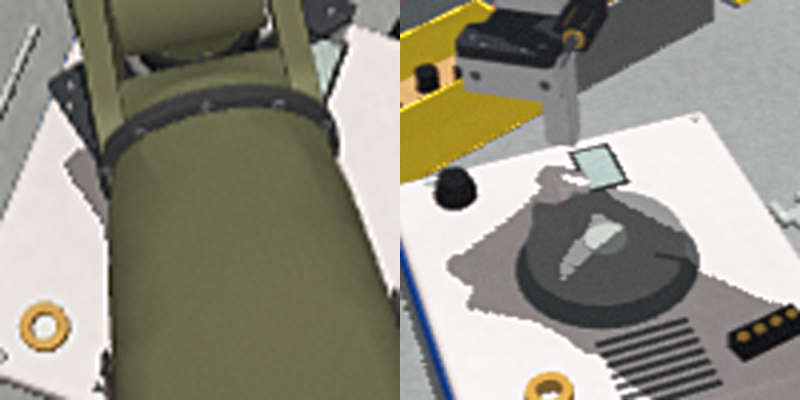

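The top camera is blocked by the arm. The side view shows the fingertip at crop (562,145), clear beyond the dial. I'll descend beside the rib's flank.

Call:
{"method": "jog_arm", "body": {
  "motion": [
    [0.003,0,0.025,0,0,0,-1],
    [0.002,0,0.02,0,0,0,-1],
    [0,0,0,0,0,0,-1]
  ]
}}

```text
time_s: 2.7
ee_pos: [0.6254, 0.1376, 0.1097]
eef_rot: [-3.141, 0.002, 0.539]
force: [-0.6, 0.2, 0.1]
grip_width: 0.0009
grip_force: 0.0
```

Call:
{"method": "jog_arm", "body": {
  "motion": [
    [0,-0.004,0,0,0,0,-1],
    [0,-0.004,0,0,0,0,-1],
    [0,0,0,0,0,0,-1]
  ]
}}

```text
time_s: 3.0
ee_pos: [0.6219, 0.1453, 0.1121]
eef_rot: [3.141, -0.002, 0.539]
force: [0.2, 0.1, 0.6]
grip_width: 0.0004
grip_force: 0.0
```

Call:
{"method": "jog_arm", "body": {
  "motion": [
    [0,-0.003,0.006,0,0,0,-1],
    [0,-0.002,0,0,0,0,-1],
    [0,0,0,0,0,0,-1]
  ]
}}

```text
time_s: 3.3
ee_pos: [0.6189, 0.1492, 0.1043]
eef_rot: [-3.141, 0.0, 0.539]
force: [0.2, 0.2, -1.1]
grip_width: 0.0004
grip_force: 0.0
```

Call:
{"method": "jog_arm", "body": {
  "motion": [
    [0.0016,-0.0046,0,0,0,-0.105,-1],
    [0.0016,-0.0046,0,0,0,-0.105,-1],
    [0.0016,-0.0046,0,0,0,-0.105,-1],
    [0.0016,-0.0046,0,0,0,-0.105,-1]
  ]
}}

```text
time_s: 3.7
ee_pos: [0.6127, 0.1672, 0.1047]
eef_rot: [3.141, -0.001, 0.963]
force: [1.8, 0.4, -0.2]
grip_width: 0.0007
grip_force: 1.0
```

Run:
```python
from h import *
P=[]
for i in range(4):
    s=ctrl.camera("side")[:,:,::-1];P.append(ctrl.get_obs()["ee_pos"])
print(np.round(P,4),ctrl.get_obs()["force"])
cv2.imwrite("pics/e.png",cv2.resize(s[180:300,180:300],(600,600),interpolation=cv2.INTER_CUBIC))
```

```text
[[0.6123 0.1678 0.1046]
 [0.6123 0.1674 0.1046]
 [0.6123 0.1672 0.1045]
 [0.6123 0.167  0.1045]] [ 0.25752877  0.54890332 -0.19683071]
```

View pics/e.png

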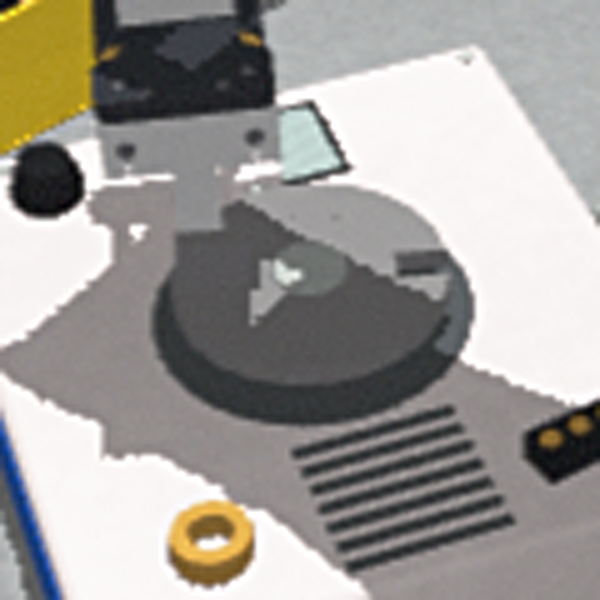

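The shadow is heavy, but the notch is visible at crop (425,262) and has turned CCW. The fingertip is pushing the rib, so I'll carry on.

Call:
{"method": "jog_arm", "body": {
  "motion": [
    [0.0018,-0.0046,0,0,0,-0.105,-1],
    [0.0018,-0.0046,0,0,0,-0.105,-1],
    [0.0018,-0.0046,0,0,0,-0.105,-1],
    [0.0018,-0.0046,0,0,0,-0.105,-1],
    [0.0018,-0.0046,0,0,0,-0.105,-1]
  ]
}}

```text
time_s: 4.4
ee_pos: [0.5951, 0.1842, 0.1046]
eef_rot: [3.141, -0.0, 1.485]
force: [2.4, 1.4, -0.3]
grip_width: 0.0007
grip_force: 1.0
```

Call:
{"method": "jog_arm", "body": {
  "motion": [
    [0.0018,-0.0046,0,0,0,-0.105,-1],
    [0.0018,-0.0046,0,0,0,-0.105,-1],
    [0.0018,-0.0046,0,0,0,-0.105,-1],
    [0.0018,-0.0046,0,0,0,-0.105,-1],
    [0.0018,-0.0046,0,0,0,-0.105,-1]
  ]
}}

```text
time_s: 4.9
ee_pos: [0.5713, 0.1904, 0.1046]
eef_rot: [3.141, -0.0, 2.01]
force: [1.0, 2.7, 0.4]
grip_width: 0.0003
grip_force: 1.1
```

Run:
```python
from h import *
for i in range(3): s=ctrl.camera("side")[:,:,::-1]
o=ctrl.get_obs();d=o["ee_pos"][:2]-[.5715,.143];y=o["eef_rot"][2]
print(o["ee_pos"],np.degrees(y),d@[np.cos(y),np.sin(y)],d@[-np.sin(y),np.cos(y)],o["force"])
cv2.imwrite("pics/f.png",cv2.resize(s[180:300,180:300],(600,600),interpolation=cv2.INTER_CUBIC))
```

```text
[0.57117697 0.19008598 0.10456771] 114.85782714199152 0.042859428638254454 -0.019500339725655833 [ 0.78290852 -0.42502541  0.82937934]
```

View pics/f.png

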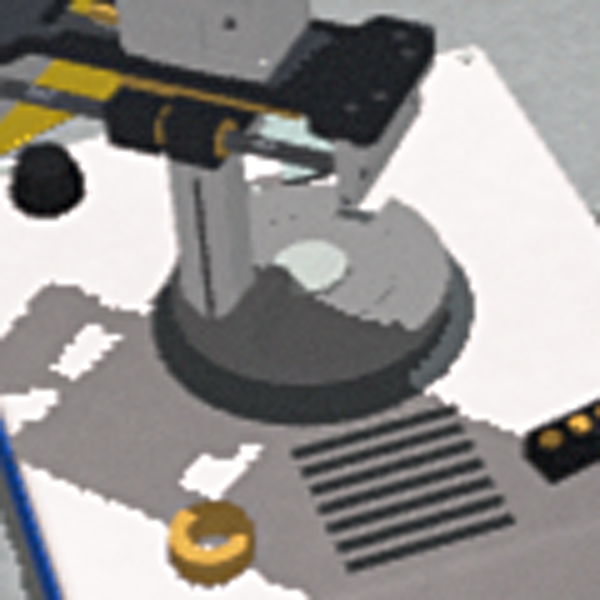

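The notch is visible at crop about (368,207), near the finger body. I'll check its angle against the prediction.

Run:
```python
from h import *
for a in(-60,-64,-68,-72):
    r=np.radians(a);Q=[[.5715+q*np.cos(r)-w*np.sin(r),.143+q*np.sin(r)+w*np.cos(r),.094] for q,w in((.037,0),(.037,-.008),(.037,.008),(.06,-.008),(.06,.008))]
    print(a,np.round((w2px("side",Q)-180+.5)*5-.5).tolist())
```

```text
-60 [[336.0, 218.0], [353.0, 221.0], [319.0, 215.0], [369.0, 189.0], [335.0, 183.0]]
-64 [[341.0, 219.0], [358.0, 223.0], [325.0, 215.0], [378.0, 191.0], [345.0, 184.0]]
-68 [[347.0, 220.0], [363.0, 225.0], [331.0, 216.0], [386.0, 194.0], [354.0, 185.0]]
-72 [[352.0, 222.0], [368.0, 227.0], [336.0, 217.0], [394.0, 197.0], [362.0, 187.0]]
```

Call:
{"method": "jog_arm", "body": {
  "motion": [
    [0.0018,-0.0046,0,0,0,-0.105,-1],
    [0.0018,-0.0046,0,0,0,-0.105,-1],
    [0.0018,-0.0046,0,0,0,-0.105,-1],
    [0.0018,-0.0046,0,0,0,-0.105,-1]
  ]
}}

```text
time_s: 5.45
ee_pos: [0.5522, 0.186, 0.1045]
eef_rot: [3.141, -0.0, 2.428]
force: [0.6, 3.2, 0.3]
grip_width: 0.0004
grip_force: 1.1
```

Call:
{"method": "jog_arm", "body": {
  "motion": [
    [0.0018,-0.0046,0,0,0,-0.105,-1],
    [0.0018,-0.0046,0,0,0,-0.105,-1],
    [0.0018,-0.0046,0,0,0,-0.105,-1],
    [0,0,0,0,0,0,-1]
  ]
}}

```text
time_s: 5.85
ee_pos: [0.5397, 0.1774, 0.1045]
eef_rot: [-3.141, -0.0, 2.741]
force: [0.3, -0.5, 0.6]
grip_width: 0.0006
grip_force: 0.0
```

Run:
```python
from h import *
for i in range(2): s=ctrl.camera("side")[:,:,::-1]
t=ctrl.camera("top")[:,:,::-1]
o=ctrl.get_obs();d=o["ee_pos"][:2]-[.5715,.143];y=o["eef_rot"][2]
print(o["ee_pos"],np.degrees(y),d@[np.cos(y),np.sin(y)],d@[-np.sin(y),np.cos(y)],o["qpos"])
cv2.imwrite("pics/g.png",np.hstack([cv2.resize(s[190:270,190:270],(560,560),interpolation=cv2.INTER_CUBIC),cv2.resize(t[150:290,220:280],(240,560))]))
```

```text
[0.54004028 0.1775506  0.10443727] 156.92308145604588 0.04248497879606262 -0.0194546869327446 [ 2.53312488e-01  4.41115517e-01  1.57513366e+00 -2.29689318e-04
  1.12540806e+00 -9.14616663e-01]
```

View pics/g.png

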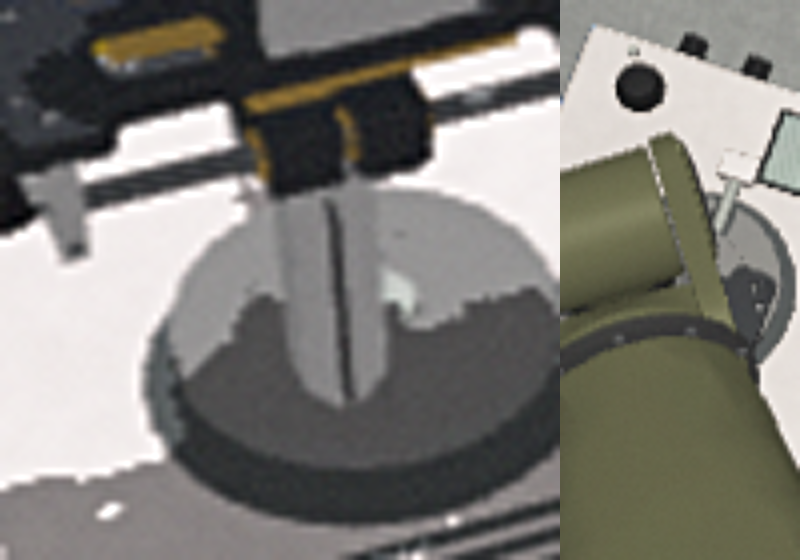

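Call:
{"method": "jog_arm", "body": {
  "motion": [
    [0,0.008,0,0,0,0,-1],
    [0,0,-0.03,0,0,0,-1],
    [0,0,-0.04,0,0,0,-1],
    [0,-0.01,-0.03,0,0,0,-1],
    [0,-0.048,0,0,0,0,-1]
  ]
}}

```text
time_s: 6.5
ee_pos: [0.5225, 0.1338, 0.2083]
eef_rot: [3.138, 0.006, 2.745]
force: [0.7, -1.1, -1.0]
grip_width: 0.0004
grip_force: 0.0
```

Call:
{"method": "jog_arm", "body": {
  "motion": [
    [0,-0.05,0,0,0,0,-1],
    [0,-0.05,0,0,0,0,-1],
    [0,-0.05,0,0,0,0,-1],
    [0,-0.05,0,0,0,0,-1],
    [0,-0.05,0,0,0,0,-1]
  ]
}}

```text
time_s: 7.0
ee_pos: [0.4229, -0.1002, 0.2048]
eef_rot: [-3.142, 0.001, 2.742]
force: [-0.6, -0.7, 0.7]
grip_width: 0.0001
grip_force: 0.0
```

Run:
```python
from h import *
for i in range(3): t=ctrl.camera("top")[:,:,::-1]
s=ctrl.camera("side")[:,:,::-1]
cv2.imwrite("pics/topI.png",t);cv2.imwrite("pics/sideI.png",s)
cv2.imwrite("pics/h.png",np.hstack([cv2.resize(t[185:245,225:285],(480,480),interpolation=cv2.INTER_CUBIC),cv2.resize(s[200:280,190:270],(320,320)).repeat(1,0) if 0 else cv2.copyMakeBorder(cv2.resize(s[210:270,205:275],(320,274),interpolation=cv2.INTER_CUBIC),0,206,0,0,0)]))
```

```text
(no output)
```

View pics/h.png

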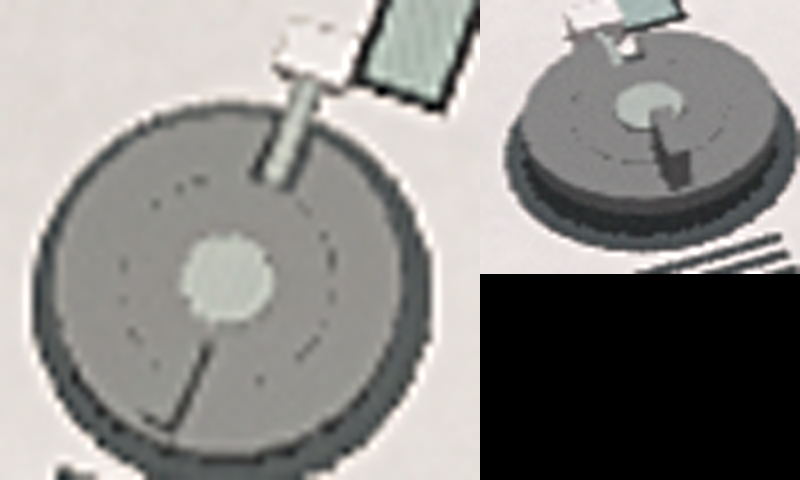

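The notch is now around the pin in the top view: notch inner corners (252,177) and (292,190), pin inner end about (277,182), boss (228,279). I'll compare these with the model.

Run:
```python
from h import *
f=lambda Q:np.round((w2px("top",Q)-[225,185]+.5)*8-.5)
b=np.array([.5715,.143]);bp=f([[*b,.097]])[0];off=np.array([228,279])-bp;print("boss off",off)
def pt(a,q,w,z):
    r=np.radians(a);return [b[0]+q*np.cos(r)-w*np.sin(r),b[1]+q*np.sin(r)+w*np.cos(r),z]
print("pin in/out",(f([pt(-22.5,q,w,.082) for q,w in((.04,0),(.06,0),(.08,0))])+off).tolist())
for a in(-20,-22.5,-25,-27.5,-30):
    print(a,"corners L,R,outL,outR",(f([pt(a,q,w,.094) for q,w in((.037,.008),(.037,-.008),(.06,.008),(.06,-.008))])+off).tolist(), "rib top in +-, out +-",(f([pt(a+180,q,w,.116) for q,w in((.024,.005),(.024,-.005),(.056,.005),(.056,-.005))])+off).tolist())
```

```text
boss off [-2. -2.]
pin in/out [[270.0, 182.0], [290.0, 130.0], [309.0, 78.0]]
-20 corners L,R,outL,outR [[239.0, 174.0], [283.0, 187.0], [259.0, 112.0], [303.0, 125.0]] rib top in +-, out +- [[216.0, 339.0], [188.0, 330.0], [187.0, 429.0], [159.0, 420.0]]
-22.5 corners L,R,outL,outR [[244.0, 175.0], [287.0, 190.0], [266.0, 114.0], [310.0, 129.0]] rib top in +-, out +- [[213.0, 338.0], [185.0, 329.0], [180.0, 427.0], [152.0, 417.0]]
-25 corners L,R,outL,outR [[248.0, 175.0], [291.0, 192.0], [274.0, 115.0], [316.0, 132.0]] rib top in +-, out +- [[210.0, 338.0], [183.0, 327.0], [173.0, 425.0], [146.0, 414.0]]
-27.5 corners L,R,outL,outR [[253.0, 176.0], [295.0, 195.0], [281.0, 117.0], [323.0, 136.0]] rib top in +-, out +- [[207.0, 337.0], [180.0, 325.0], [166.0, 423.0], [139.0, 411.0]]
-30 corners L,R,outL,outR [[258.0, 177.0], [299.0, 198.0], [288.0, 120.0], [329.0, 140.0]] rib top in +-, out +- [[204.0, 337.0], [178.0, 323.0], [159.0, 420.0], [133.0, 407.0]]
```

Dial yaw is about -25.5° and the target is -22.5°, so it needs about 3° more CCW. I'll go back and nudge it.

Call:
{"method": "jog_arm", "body": {
  "motion": [
    [0,0.05,0,0,0,-0.052,-1],
    [0,0.05,0,0,0,0,-1],
    [0,0.05,0,0,0,0,-1],
    [0,0.05,0,0,0,0,-1],
    [0,0.05,0,0,0,0,-1]
  ]
}}

```text
time_s: 7.7
ee_pos: [0.5109, 0.1396, 0.2044]
eef_rot: [3.141, 0.0, 2.797]
force: [1.1, -1.5, -0.6]
grip_width: 0.0004
grip_force: 0.0
```

Call:
{"method": "jog_arm", "body": {
  "motion": [
    [0,0.03,0,0,0,0,-1],
    [0,0.015,0,0,0,0,-1],
    [0,0,0,0,0,0,-1]
  ]
}}

```text
time_s: 8.0
ee_pos: [0.5258, 0.1799, 0.2039]
eef_rot: [-3.141, -0.001, 2.799]
force: [-0.1, -0.5, -0.9]
grip_width: 0.0006
grip_force: 0.0
```

Run:
```python
from h import *
ctrl.camera("side");ctrl.camera("side")
o=ctrl.get_obs();y=o["eef_rot"][2];d=np.array([.5417,.1852])-o["ee_pos"][:2]
print(o["ee_pos"],np.degrees(y),d@[np.cos(y),np.sin(y)],d@[np.sin(y),-np.cos(y)])
```

```text
[0.52561138 0.17749802 0.20426047] 160.20247474998007 -0.012529067701046745 0.012695931136196683
```

Call:
{"method": "jog_arm", "body": {
  "motion": [
    [-0.0125,0.0127,0,0,0,0,-1],
    [0,0,0.04,0,0,0,-1],
    [0,0,0.04,0,0,0,-1],
    [0,0,0.019,0,0,0,-1],
    [0,0,0,0,0,0,-1]
  ]
}}

```text
time_s: 8.6
ee_pos: [0.5407, 0.1837, 0.1032]
eef_rot: [-3.139, -0.004, 2.794]
force: [0.4, 0.3, 0.4]
grip_width: 0.0006
grip_force: 0.0
```

Run:
```python
from h import *
ctrl.camera("side");ctrl.camera("side");ctrl.camera("side")
o=ctrl.get_obs();y=o["eef_rot"][2];d=np.array([.5383,.1758])-o["ee_pos"][:2]
print(o["ee_pos"],np.degrees(y),d@[np.cos(y),np.sin(y)],d@[np.sin(y),-np.cos(y)])
```

```text
[0.54273881 0.18490995 0.10723516] 160.1298435976029 0.0010781701204636218 -0.010076293848942151
```

Now the nudge: 10 mm along tool -y.

Call:
{"method": "jog_arm", "body": {
  "motion": [
    [0.001,-0.005,0.002,0,0,0,-1],
    [0,-0.003,0,0,0,0,-1],
    [0,-0.002,0,0,0,0,-1],
    [0,0,0,0,0,0,-1]
  ]
}}

```text
time_s: 9.15
ee_pos: [0.5378, 0.1762, 0.1039]
eef_rot: [3.141, 0.001, 2.796]
force: [-0.1, 1.0, 0.5]
grip_width: 0.0006
grip_force: 0.3
```

Run:
```python
from h import *
ctrl.camera("side");ctrl.camera("side");ctrl.camera("side")
o=ctrl.get_obs();y=o["eef_rot"][2];d=np.array([.5383,.1758])-o["ee_pos"][:2]
print(o["ee_pos"],np.degrees(y),d@[np.cos(y),np.sin(y)],d@[np.sin(y),-np.cos(y)],o["force"])
```

```text
[0.53774821 0.17632122 0.10355576] 160.1927658423803 -0.0006957585044914477 -0.00030340492525889723 [ 0.63448489  0.78122644 -0.14451545]
```

Call:
{"method": "jog_arm", "body": {
  "motion": [
    [0,0.008,0,0,0,0,-1],
    [0,0,-0.025,0,0,0,-1],
    [0,0,-0.015,0,0,0,-1],
    [-0.022,-0.014,0,0,0,0,-1],
    [-0.021,-0.014,0,0,0,0,-1]
  ]
}}

```text
time_s: 9.8
ee_pos: [0.572, 0.1433, 0.144]
eef_rot: [3.141, 0.001, 2.797]
force: [0.1, -0.3, 0.3]
grip_width: 0.0007
grip_force: 0.0
```

Run:
```python
from h import *
ctrl.camera("side");ctrl.camera("side");ctrl.camera("side")
o=ctrl.get_obs();y=o["eef_rot"][2];d=np.array([.5715,.143])-o["ee_pos"][:2]
print(o["ee_pos"],np.degrees(y),d@[np.cos(y),np.sin(y)],d@[np.sin(y),-np.cos(y)],o["force"])
```

```text
[0.57177616 0.14256653 0.14311549] 160.10297060458632 0.0004071971625674243 0.0003136125974955009 [-0.01902532  1.07762835 -0.02768323]
```

Call:
{"method": "jog_arm", "body": {
  "motion": [
    [0,0,0.025,0,0,0,-1],
    [0,0,0.015,0,0,0,-1],
    [0,0,0.003,0,0,0,-1],
    [0,0,0.003,0,0,0,-1],
    [0,0,0,0,0,0,-1]
  ]
}}

```text
time_s: 10.45
ee_pos: [0.5715, 0.1433, 0.0979]
eef_rot: [3.141, 0.0, 2.796]
force: [0.7, -0.2, 0.8]
grip_width: 0.0002
grip_force: 0.0
```

Call:
{"method": "jog_arm", "body": {
  "motion": [
    [0,0,0.003,0,0,0,-1],
    [0,0,0.003,0,0,0,-1],
    [0,0,0,0,0,0,-1]
  ]
}}

```text
time_s: 10.75
ee_pos: [0.5717, 0.1432, 0.092]
eef_rot: [3.141, 0.001, 2.796]
force: [0.3, 0.5, 1.7]
grip_width: 0.0006
grip_force: 0.6
```

Call:
{"method": "jog_arm", "body": {
  "motion": [
    [0,0,0.003,0,0,0,-1],
    [0,0,0.003,0,0,0,-1],
    [0,0,0.002,0,0,0,-1],
    [0,0,0,0,0,0,-1]
  ]
}}

```text
time_s: 11.15
ee_pos: [0.5719, 0.1432, 0.0851]
eef_rot: [3.14, 0.002, 2.796]
force: [-4.9, 0.7, 13.9]
grip_width: 0.0006
grip_force: 6.8
```

Call:
{"method": "jog_arm", "body": {
  "motion": [
    [0,0,0.001,0,0,0,-1],
    [0,0,0.001,0,0,0,-1],
    [0,0,0,0,0,0,-1]
  ]
}}

```text
time_s: 11.45
ee_pos: [0.5722, 0.1432, 0.0848]
eef_rot: [3.14, 0.003, 2.796]
force: [-11.1, -2.1, 30.6]
grip_width: 0.0004
grip_force: 15.2
```

It's on the hard stop at 85 mm. I'll take the hand away and check.

Call:
{"method": "jog_arm", "body": {
  "motion": [
    [0,0,-0.005,0,0,0,-1],
    [0,0,-0.03,0,0,0,-1],
    [0,0,-0.04,0,0,0,-1],
    [0,0,-0.045,0,0,0,-1],
    [0,-0.05,0,0,0,0,-1]
  ]
}}

```text
time_s: 11.95
ee_pos: [0.5571, 0.0985, 0.2074]
eef_rot: [3.137, 0.009, 2.8]
force: [1.1, -1.8, -0.9]
grip_width: 0.0006
grip_force: 0.0
```

Call:
{"method": "jog_arm", "body": {
  "motion": [
    [0,-0.05,0,0,0,0,-1],
    [0,-0.05,0,0,0,0,-1],
    [0,-0.05,0,0,0,0,-1],
    [0,-0.05,0,0,0,0,-1],
    [0,0,0,0,0,0,-1]
  ]
}}

```text
time_s: 12.45
ee_pos: [0.485, -0.0966, 0.2017]
eef_rot: [-3.141, 0.0, 2.791]
force: [0.1, 0.5, 0.3]
grip_width: 0.0002
grip_force: 0.0
```

Run:
```python
from h import *
for i in range(3): t=ctrl.camera("top")[:,:,::-1]
s=ctrl.camera("side")[:,:,::-1]
cv2.imwrite("pics/k.png",np.hstack([cv2.resize(t[180:260,215:295],(400,400),interpolation=cv2.INTER_CUBIC),cv2.resize(s[190:290,190:290],(400,400),interpolation=cv2.INTER_CUBIC)]))
```

```text
(no output)
```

View pics/k.png

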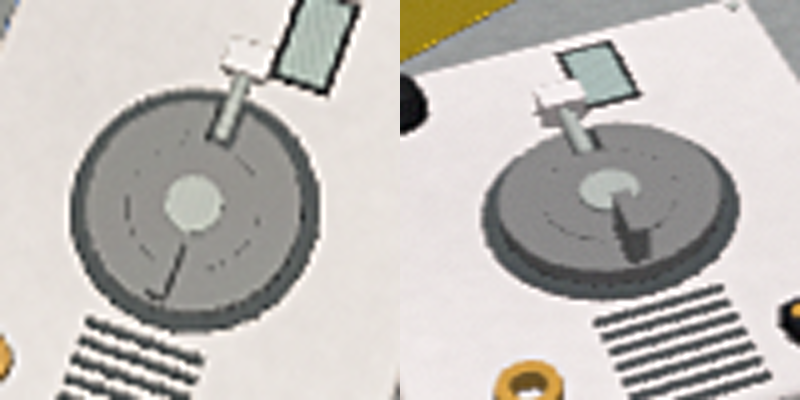

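The pin now lies in the notch, at (230,118) in the top crop and (580,130) in the side crop. The dial sits low and level, and the hand is clear.

```bash
python3 -c "
from station import ctrl
print(ctrl.hand_in())"
```

```text
the job is handed in; nothing more can be done
None
```

I pushed the dial round by its rib until the notch stood over the pin, pressed it down to its hard stop (boss at about 85 mm), moved the hand clear, and handed the job in at about 13 s.

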